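Pair the parallels in their stands

TASK

Put the steel parallels back in pairs: each of the three stands holds one bar, and its partner of the same height stands loose on the bench. Set each partner on edge in the empty groove of that stand, right down on the groove floor, lengthwise level with its mate (ends flush to about a centimetre), and let go of it only when it stands there, without dropping it. The lowest bar matches none: leave it, the mates, and the other things on the bench where they are.

Things in the scene. Friction and masses are not known exactly. Their poses are not given: they have to be found in the camera images.
- bar_low: plain ground steel bar (a machinist's parallel), 110 mm long (x), 12 mm thick (y), 28 mm high (z), with three dark cross bores; origin at the centre of its underside, x along its length, z up. Starts standing on its 12 mm edge loose on the bench, anywhere in the work area, lengthwise within 0.6 rad of world x; weighs about 0.27 kg. Either end may point forward in the groove.
- bar_mid: plain ground steel bar (a machinist's parallel), 110 mm long (x), 12 mm thick (y), 40 mm high (z), with three dark cross bores; origin at the centre of its underside, x along its length, z up. Starts standing on its 12 mm edge loose on the bench, anywhere in the work area, lengthwise within 0.6 rad of world x; weighs about 0.39 kg. Either end may point forward in the groove.
- bar_high: plain ground steel bar (a machinist's parallel), 110 mm long (x), 12 mm thick (y), 52 mm high (z), with three dark cross bores; origin at the centre of its underside, x along its length, z up. Starts standing on its 12 mm edge loose on the bench, anywhere in the work area, lengthwise within 0.6 rad of world x; weighs about 0.50 kg. Either end may point forward in the groove.
- mate_low: plain ground steel bar (a machinist's parallel), 110 mm long (x), 12 mm thick (y), 28 mm high (z), with three dark cross bores; origin at the centre of its underside, x along its length, z up. The partner of bar_low: stands from the start in one groove of stand_low, loose there, and stays.
- mate_mid: plain ground steel bar (a machinist's parallel), 110 mm long (x), 12 mm thick (y), 40 mm high (z), with three dark cross bores; origin at the centre of its underside, x along its length, z up. The partner of bar_mid: stands from the start in one groove of stand_mid, loose there, and stays.
- mate_high: plain ground steel bar (a machinist's parallel), 110 mm long (x), 12 mm thick (y), 52 mm high (z), with three dark cross bores; origin at the centre of its underside, x along its length, z up. The partner of bar_high: stands from the start in one groove of stand_high, loose there, and stays.
- stand_low: one of three identical wooden stands fixed to the bench, 90 (x) x 80 (y) x 23 mm high, within 0.35 rad of world x; origin: centre of the underside. Two grooves along x at y = +21 and -21 mm, each 15 wide, 14 deep, floor 9 mm over the bench, open at both ends (bars stick out 10 mm each end). mate_low stands in the groove at y = -21 mm; the other is empty
- groove_low (a point): point on the floor (9 mm over the bench) at the middle of the empty groove of stand_low; axes as the stand's: x along the groove, z up. A seated bar has its origin here.
- stand_mid: one of three identical wooden stands fixed to the bench, 90 (x) x 80 (y) x 23 mm high, within 0.35 rad of world x; origin: centre of the underside. Two grooves along x at y = +21 and -21 mm, each 15 wide, 14 deep, floor 9 mm over the bench, open at both ends (bars stick out 10 mm each end). mate_mid stands in the groove at y = +21 mm; the other is empty
- groove_mid (a point): point on the floor (9 mm over the bench) at the middle of the empty groove of stand_mid; axes as the stand's: x along the groove, z up. A seated bar has its origin here.
- stand_high: one of three identical wooden stands fixed to the bench, 90 (x) x 80 (y) x 23 mm high, within 0.35 rad of world x; origin: centre of the underside. Two grooves along x at y = +21 and -21 mm, each 15 wide, 14 deep, floor 9 mm over the bench, open at both ends (bars stick out 10 mm each end). mate_high stands in the groove at y = -21 mm; the other is empty
- groove_high (a point): point on the floor (9 mm over the bench) at the middle of the empty groove of stand_high; axes as the stand's: x along the groove, z up. A seated bar has its origin here.
- odd_bar: plain ground steel bar (a machinist's parallel), 110 mm long (x), 12 mm thick (y), 16 mm high (z), with three dark cross bores; origin at the centre of its underside, x along its length, z up. Has no partner in any stand; stays where it stands on the bench.
- block: bystander: brown glued hardwood block, 56 x 56 mm and 58 mm high, loose among the bars and stands; origin at the centre of its underside
- pencil: bystander: red pencil, 162 mm long, 9 mm thick, lying across (along world y) between the nearer and the farther row of things; origin at its end with the larger y, it runs to -y from there
- pen: bystander: black pen, 146 mm long, 12 mm thick, lying across along the front edge of the bench; origin at its +y end. Fixed obstacles near by: a blue bench vice, 180 mm high, on the right (x 0.22 to 0.56, y -0.41 to -0.11 m), which the arm must pass over to reach the work; a dark vice, 230 mm high, behind it (x 0.55 to 0.90, y below 0 m)

How it is judged:
By the outcome, as a careful person would: the job done as asked, in the order asked, and still so for the second after the job is handed in, with the robot touching nothing.
It also fails if it takes over 69 s, if anything falls off the work surface, if the arm or the gripper's body presses on something with over 40 N, if the wrist force passes 120 N, or if a joint passes its speed limit or range.

ROBOT

A 6-joint arm with a two-finger parallel gripper is mounted at the origin on a cart in front of the work surface, level with it; the furniture and walls round the work are solid. World frame = base frame: x ahead of the robot, y to its left, z up, the work surface at z = 0. Lengths are in m, angles in rad, forces in N, time in s.
With the tool pointing down it reaches from about 0.25 to 0.775 m from the base axis. Payload 4 kg.
Tool frame: the origin (TCP) lies at the very end of the fingers, on their centre line; the grasp point (between the pads) lies 19 mm behind it (robot.pinch_z is the distance from the TCP to the grasp point, in m); z points along the fingers, y is the line along which they close (so a half turn about z gives the same grasp; the last joint's range is limited). The gripper opens to 94 mm and grips with 3 to 60 N. Pads are 16 mm wide; open, the fingers measure 119 mm over their backs; the gripper's body (75 mm by 177 mm) begins 78 mm behind the grasp point.
Start: joints at [1.022, 0.087, 1.371, -0, 1.684, -0.103], TCP at [0.237, 0.496, 0.206] pointing down, gripper open.
Joint ranges: [-3.1, 3.1], [-0.76, 2.03], [0.27, 2.55], [-1.08, 4.22], [0.17, 2.65], [-2.57, 2.57]. Speed limits (rad/s): [2.79, 2.79, 3.14, 3.14, 3.14, 3.14].

INTERFACE

Orientations are given as [roll, pitch, yaw] about the fixed x, y, z axes, in that order (R = Rz(yaw) Ry(pitch) Rx(roll)).
In Python, from bench import robot gives the robot as it stands.
- The arm moves only by the tool arm_command, never from a script. Its argument "targets" is one flat list of numbers, 7 for each row, row after row: the turn, a rotation vector about the tool's x, y, z in degrees, then the shift along the tool's x, y, z in mm, then the closure, from -1 (fully open) to 1 (shut). In form: [ax, ay, az, x, y, z, hand, ax, ay, az, x, y, z, hand, ...]. A call has 1 to 20 rows; each row is the pose to reach, as a shift and turn from the pose commanded when the call began, along the tool's axes at that moment; what a row does not reach only later rows make up. A row lasts 1/10 s, in which the tool goes at most 50 mm and 8.59 degrees, less where a joint would pass 70% of its speed; a pose out of reach is approached as far as the arm can. A call with a gripper value outside its range is refused whole. The fingers move at their own pace and stop on an object; the grip force is fixed at half the most. Time passes only in rows, so rows that repeat a pose let the fingers close. It gives the time, the measured TCP pose, the force, the opening and the grip force at its end, in the units of the state.
- robot.get_obs(): the state, without advancing time (a new reading comes with each control period).
- robot.snapshot(name): name is "scene" or "top"; returns a dict with "color" (420x560x3 uint8, red, green, blue), "range_z" (420x560 float32, m along the optical axis (not along the pixel's ray), 0 where there is no reading), "fx", "fy", "cx", "cy" (pixels), "T" (4x4, takes a point from camera to world coordinates). Camera axes: x right, y down, z forward; pixel columns grow to the right and rows downward; lengths in m; the calibration is good to about 2 mm. A picture is of the moment at which its call begins.
- robot.close_job(): hands the job in; it is judged then, once.
The state is a dict: "time": time; "joint_positions": joint angles; "qvel": joint speeds; "joint_torque": joint torques, N m; "tool_pos": TCP position; "ee_rot": TCP orientation; "wrist_force": force on the tool from outside, world axes, zero at the start; "wrist_torque": the same for the moment, N m; "width": finger opening in m; "finger_force": force on a finger pad.
Only numpy, scipy, OpenCV 4.12 (cv2) and the standard library are available. Lean on these libraries where they do the work, as an engineer would, in place of code of your own. Each camera call takes 0.05 s, during which the arm holds its last target. There are 200 camera calls.

## Working session

There is one attempt and no reset: what is moved stays moved. The work goes in short steps, Python scripts to look and compute and a tool call to move; the robot and the scene stay as the last step left them, time stands still between calls to the robot, and variables do not carry over. Pictures are saved under pics/ and viewed, at most 10 in all, crops included, and the job is handed in when it is done.

Besides the shell and the picture viewer there is one more tool, called after ">>>" by a JSON object that holds its "name" and its "arguments", one argument or row to a line. arm_command: Moves the arm, as the interface text tells. Its arguments: {"type":"object","properties":{"targets":{"type":"array"}},"required":["targets"]}

```bash
ls; mkdir -p pics; python3 - <<'E'
from bench import robot
import cv2, numpy as np, pickle
d={}
for n in("top","scene"):
    s=robot.snapshot(n); d[n]=s
    cv2.imwrite(f"pics/{n}0.png",s["color"][:,:,::-1]); print(n,s["fx"],s["cx"],s["cy"],s["T"].round(3).tolist())
pickle.dump(d,open("s0.pkl","wb"))
o=robot.get_obs();print(o["time"],o["tool_pos"],o["ee_rot"],o["width"])
E
```

```text
pics
top 422.3410074269078 276.60213915003686 211.67578110441278 [[-0.004, -0.996, 0.088, 0.436], [-1.0, 0.003, -0.004, 0.17], [0.004, -0.088, -0.996, 0.887], [0.0, 0.0, 0.0, 1.0]]
scene 443.6526771536723 281.9539630061551 211.75511296694737 [[0.796, -0.474, 0.376, 0.164], [-0.605, -0.611, 0.51, -0.246], [-0.012, -0.634, -0.773, 0.695], [0.0, 0.0, 0.0, 1.0]]
0.1 [0.23690913 0.49580858 0.2044396 ] [-3.13960772e+00 -1.63483108e-04  2.69582336e+00] 0.0945849329868671
```

View pics/top0.png

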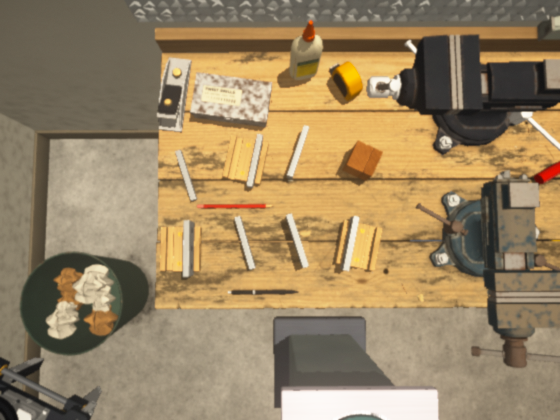

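View pics/scene0.png

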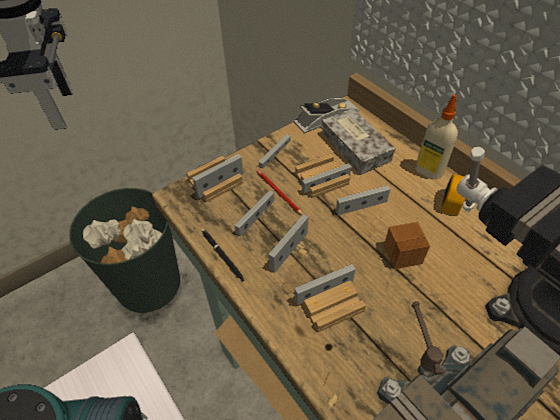

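The top view shows stands at about (180,248), (246,160) and (358,245). The loose bars are at (186,176), (245,243), (297,241) and (298,153). Next I measure heights from range.

```bash
cat > h.py <<'E'
import numpy as np, cv2
def world(s):
    v,u=np.mgrid[:420,:560]; z=s["range_z"]
    P=np.stack([(u-s["cx"])/s["fx"]*z,(v-s["cy"])/s["fy"]*z,z,np.ones_like(z)],-1)@s["T"].T
    P=P[...,:3]; P[z==0]=np.nan; return P
def ray(s,uv,h):
    uv=np.atleast_2d(uv); d=np.c_[(uv[:,0]-s["cx"])/s["fx"],(uv[:,1]-s["cy"])/s["fy"],np.ones(len(uv))]@s["T"][:3,:3].T
    o=s["T"][:3,3]; return o+d*((h-o[2])/d[:,2])[:,None]
def rect(xy):
    (c,(w,h),a)=cv2.minAreaRect((xy*1000).astype(np.float32))
    if w<h: w,h,a=h,w,a+90
    return np.round(c,1),round(w,1),round(h,1),round((a+90)%180-90,1)
def bars(s,roi=(140,118,400,300)):
    "top faces: gray, level, via range for height and rays onto that plane"
    P=world(s); hsv=cv2.cvtColor(s["color"],cv2.COLOR_RGB2HSV); u0,v0,u1,v1=roi
    m=((hsv[...,1]<60)&(hsv[...,2]>90)&(P[...,2]>.008)).astype(np.uint8)
    k=np.zeros_like(m);k[v0:v1,u0:u1]=1;m*=k
    n,L,st,_=cv2.connectedComponentsWithStats(m); out=[]
    for i in range(1,n):
        if st[i,4]<60: continue
        z=P[L==i][:,2]; h=np.nanpercentile(z,80)
        q=(L==i)&(P[...,2]>h-.006)
        uv=np.argwhere(q)[:,::-1]; out.append((uv.mean(0).round(),st[i,4],round(h*1000,1))+rect(ray(s,uv,h)[:,:2]))
    return out
E
python3 - <<'E'
import pickle; from h import *
d=pickle.load(open("s0.pkl","rb")); s=d["top"]
for b in bars(s): print(*b)
P=world(s); hsv=cv2.cvtColor(s["color"],cv2.COLOR_RGB2HSV)
m=((hsv[...,1]>60)&(P[...,2]>.016)&(P[...,2]<.031)).astype(np.uint8); m[:118]=0;m[300:]=0;m[:,400:]=0
m=cv2.morphologyEx(m,cv2.MORPH_OPEN,np.ones((2,2)))
n,L,st,c=cv2.connectedComponentsWithStats(m)
for i in range(1,n):
    if st[i,4]>40: uv=np.argwhere(L==i)[:,::-1]; print("wood",c[i].round(),st[i,4],round(float(np.nanmedian(P[L==i][:,2]))*1000,1),*rect(ray(s,uv,.023)[:,:2]))
print(np.nanmedian(P[200:215,280:340,2]))
im=cv2.resize(s["color"][120:290,145:395,::-1],None,fx=3.2,fy=3.2,interpolation=2);cv2.imwrite("pics/crop0.png",im)
E
```

```text
[298. 151.] 299 40.4 [636.5 122.7] 108.9 11.5 -19.0
[254. 160.] 310 37.6 [617.8 211.1] 109.2 11.6 -11.7
[186. 175.] 297 16.3 [591.3 356. ] 108.5 12.1 18.4
[297. 240.] 354 52.7 [454.  126.6] 108.2 11.9 18.0
[244. 243.] 334 28.7 [450.4 232. ] 108.9 12.1 16.5
[350. 243.] 360 49.7 [448.3  20.2] 108.3 12.6 -12.2
[186. 249.] 515 60.9 [439.2 343. ] 108.7 11.7 0.8
wood [230. 156.] 248 21.7 [628.3 262.5] 89.6 12.2 -12.0
wood [246. 160.] 548 22.6 [621.4 229.6] 90.0 26.5 -11.8
wood [262. 163.] 242 21.7 [614.4 196. ] 89.8 13.1 -13.9
wood [344. 243.] 309 23.0 [446.8  29.3] 94.5 15.0 -11.9
wood [360. 246.] 521 22.5 [442.   -4.9] 89.4 24.0 -12.2
wood [164. 250.] 265 21.5 [436.4 395.7] 87.4 12.2 1.1
wood [179. 250.] 418 22.5 [436.2 366.2] 87.6 18.3 0.9
wood [197. 250.] 292 21.7 [436.1 329.5] 87.3 14.2 0.7
wood [376. 249.] 267 22.3 [435.3 -36.3] 89.2 12.8 -12.7
-0.0008098664398941136
```

View pics/crop0.png

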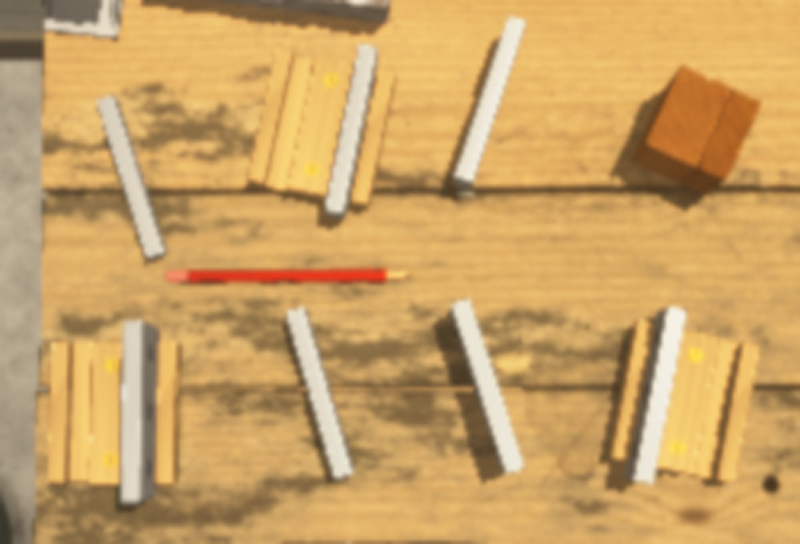

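The crop confirms the layout: yellow-marked stands with one groove empty in each. From seated heights (37/49/61 mm), the low stand is at (621,229), mid at (442,-3) and high at (436,362). The 16 mm odd bar is at (591,356). Next I check vice clearance and plan the first grasp, bar_mid.

```bash
cat >> h.py <<'E'
from scipy.spatial.transform import Rotation as R
def plan(o,pts):
    "pts: x,y,z mm, yaw deg (tool down) -> rows in the tool frame now"
    R0=R.from_euler("xyz",o["ee_rot"]); p0=np.array(o["tool_pos"])*1000
    for x,y,z,a in pts:
        r=R0.inv()*R.from_euler("xyz",[180,0,a],degrees=True)
        print((x,y,z,a),"->",r.as_rotvec(degrees=True).round(1),R0.inv().apply(np.array([x,y,z])-p0).round(1))
E
python3 - <<'E'
import pickle; from h import *; from bench import robot
d=pickle.load(open("s0.pkl","rb"))
for n in d:
    P=world(d[n]).reshape(-1,3); P=P[np.isfinite(P).all(1)]
    for y0 in(-.10,-.11,-.12,-.13,-.14,-.16):
        q=P[(P[:,1]<y0+.01)&(P[:,1]>y0-.01)&(P[:,0]>.3)&(P[:,0]<.6)&(P[:,2]>.01)]
        print(n,y0,len(q),(q.min(0).round(3),q.max(0).round(3)) if len(q) else"")
o=robot.get_obs(); plan(o,[(454,126.6,140,198),(450.4,232,140,196.5),(450.4,232,17,196.5),(636.5,122.7,140,161)])
E
```

```text
top -0.1 20 (array([ 0.515, -0.11 ,  0.065]), array([ 0.524, -0.105,  0.077]))
top -0.11 46 (array([ 0.511, -0.12 ,  0.063]), array([ 0.524, -0.105,  0.077]))
top -0.12 72 (array([ 0.329, -0.13 ,  0.011]), array([ 0.524, -0.11 ,  0.074]))
top -0.13 79 (array([ 0.329, -0.14 ,  0.011]), array([ 0.517, -0.12 ,  0.074]))
top -0.14 60 (array([ 0.332, -0.15 ,  0.011]), array([ 0.511, -0.13 ,  0.073]))
top -0.16 257 (array([ 0.4 , -0.17,  0.01]), array([ 0.501, -0.15 ,  0.077]))
scene -0.1 35 (array([ 0.512, -0.11 ,  0.064]), array([ 0.522, -0.104,  0.076]))
scene -0.11 83 (array([ 0.508, -0.12 ,  0.064]), array([ 0.522, -0.104,  0.076]))
scene -0.12 148 (array([ 0.328, -0.13 ,  0.01 ]), array([ 0.522, -0.11 ,  0.074]))
scene -0.13 153 (array([ 0.328, -0.14 ,  0.01 ]), array([ 0.516, -0.12 ,  0.074]))
scene -0.14 102 (array([ 0.329, -0.15 ,  0.011]), array([ 0.508, -0.13 ,  0.074]))
scene -0.16 367 (array([ 0.398, -0.17 ,  0.01 ]), array([ 0.497, -0.15 ,  0.079]))
(454, 126.6, 140, 198) -> [ -0.1  -0.1 -43.5] [-355.1 -239.4   64.9]
(450.4, 232, 140, 196.5) -> [ -0.1  -0.1 -42. ] [-306.4 -145.9   64.7]
(450.4, 232, 17, 196.5) -> [ -0.1  -0.1 -42. ] [-306.4 -145.6  187.7]
(636.5, 122.7, 140, 161) -> [-0.1 -0.  -6.5] [-521.4 -164.2   64.7]
```

>>> {"name": "arm_command", "arguments": {
  "targets": [0,0,-42,-306.5,-146,40,0,0,0,-42,-306.5,-146,40,0,0,0,-42,-306.5,-146,40,0,0,0,-42,-306.5,-146,40,0,0,0,-42,-306.5,-146,40,0,0,0,-42,-306.5,-146,40,0,0,0,-42,-306.5,-146,40,0,0,0,-42,-306.5,-146,40,0,0,0,-42,-306.5,-146,40,0,0,0,-42,-306.5,-146,70,0,0,0,-42,-306.5,-146,100,0,0,0,-42,-306.5,-146,130,0,0,0,-42,-306.5,-146,140,0,0,0,-42,-306.5,-146,140,0,0,0,-42,-306.5,-146,140,0]
}}

```text
time: 1.6
tool_pos: [0.4512, 0.2333, 0.0668]
ee_rot: [3.141, 0.002, -2.853]
wrist_force: [0.3, -0.1, 0.5]
width: 0.047
finger_force: 0.0
```

>>> {"name": "arm_command", "arguments": {
  "targets": [0,0,0,0,0,25,0,0,0,0,0,1,45,0,0,0,0,0,1,50.5,0,0,0,0,0,1,50.5,0,0,0,0,0,1,50.5,0.9,0,0,0,0,1,50.5,0.9,0,0,0,0,1,50.5,0.9,0,0,0,0,1,50.5,0.9,0,0,0,0,1,50.5,0.9]
}}

```text
time: 2.5
tool_pos: [0.4507, 0.2334, 0.0154]
ee_rot: [-3.142, 0.001, -2.854]
wrist_force: [-0.3, 0.2, 2.6]
width: 0.0115
finger_force: 30.0
```

```bash
cat >> h.py <<'E'
def held(s,o,top):
    "held bar seen at its free ends: gray points near its top plane -> along/across offsets from the TCP (mm)"
    P=world(s)*1000; hsv=cv2.cvtColor(s["color"],cv2.COLOR_RGB2HSV)
    a=R.from_euler("xyz",o["ee_rot"]).as_euler("xyz")[2]; t=np.array(o["tool_pos"])*1000
    uv=np.argwhere((np.abs(P[...,2]-top)<5)&(hsv[...,1]<60)&(hsv[...,2]>80))[:,::-1]
    q=ray(s,uv,top/1000)[:,:2]*1000-t[:2]; c,n=np.cos(a),np.sin(a)
    x=q@[c,n]; y=q@[-n,c]; k=(abs(y)<16)&(abs(x)<75); x,y=x[k],y[k]
    print("n",k.sum(),"along",x.min().round(1),x.max().round(1))
    for g in(x>20,x<-20):
        if g.sum()>5: print(" side n",g.sum(),"across",np.percentile(y[g],[3,50,97]).round(1),"x",np.percentile(x[g],[2,98]).round(1))
E
python3 - <<'E'
from h import *; from bench import robot
s=robot.snapshot("top");o=robot.get_obs(); held(s,o,28)
print(o["tool_pos"],np.degrees(o["ee_rot"]))
for b in bars(s): print(*b)
cv2.imwrite("pics/g1.png",cv2.resize(s["color"][100:330,120:420,::-1],None,fx=2.5,fy=2.5))
E
```

```text
n 40 along 41.1 55.1
 side n 40 across [-4.4  1.2  6.3] x [41.5 54.6]
[0.4507243  0.23335823 0.01536066] [-1.79999534e+02  3.86693138e-02 -1.63545452e+02]
[298. 151.] 302 40.7 [636.2 123.1] 109.5 11.6 -18.6
[254. 160.] 316 37.5 [618.1 211.2] 108.8 11.6 -11.6
[186. 175.] 303 16.5 [591.3 355.8] 108.5 12.8 18.4
[281. 228.] 811 155.6 [472.  159.3] 64.7 22.5 18.2
[351. 243.] 370 49.6 [448.1  20. ] 108.8 12.8 -11.9
```

View pics/g1.png

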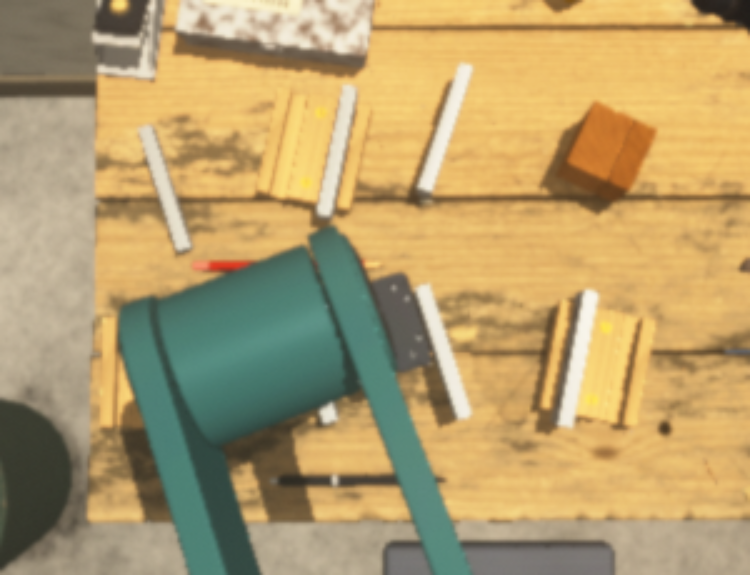

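The view has only the near end of the bar free (crop pixel 328,412). It puts the bar centred lengthwise and the camera about 1 mm low in y. I lift and hover over groove_low.

```bash
python3 - <<'E'
from h import *; from bench import robot
o=robot.get_obs(); plan(o,[(625.5,250.9,80,168.2),(625.5,250.9,45,168.2)])
E
```

```text
(625.5, 250.9, 80, 168.2) -> [ 0.   0.  28.3] [-172.6  -32.7  -64.5]
(625.5, 250.9, 45, 168.2) -> [ 0.   0.  28.3] [-172.6  -32.7  -29.5]
```

>>> {"name": "arm_command", "arguments": {
  "targets": [0,0,0,0,0,-15,0.9,0,0,0,0,0,-40,0.9,0,0,0,0,0,-65,0.9,0,0,8,-40,-8,-65,0.9,0,0,16,-80,-16,-65,0.9,0,0,24,-120,-24,-65,0.9,0,0,28.5,-150,-29,-65,0.9,0,0,28.5,-172.5,-32.5,-65,0.9,0,0,28.5,-172.5,-32.5,-65,0.9,0,0,28.5,-172.5,-32.5,-50,0.9,0,0,28.5,-172.5,-32.5,-35,0.9,0,0,28.5,-172.5,-32.5,-29.5,0.9,0,0,28.5,-172.5,-32.5,-29.5,0.9,0,0,28.5,-172.5,-32.5,-29.5,0.9]
}}

```text
time: 3.95
tool_pos: [0.6245, 0.2511, 0.0444]
ee_rot: [-3.141, -0.0, 2.932]
wrist_force: [0.4, 0.1, -2.0]
width: 0.0117
finger_force: 30.0
```

```bash
python3 - <<'E'
from h import *; from bench import robot
s=robot.snapshot("scene");t=robot.snapshot("top");o=robot.get_obs(); print(o["tool_pos"],np.degrees(o["ee_rot"]))
top=o["tool_pos"][2]*1000+12.6
held(t,o,top); held(s,o,top)
a=cv2.resize(s["color"][130:230,250:390,::-1],None,fx=4,fy=4); b=cv2.resize(t["color"][110:210,200:300,::-1],None,fx=2.3,fy=4)
cv2.imwrite("pics/p1.png",np.hstack([a,b]))
plan(o,[(625.5,250.9,24.4,168.2)])
E
```

```text
[0.62544997 0.25126101 0.04556278] [1.79947653e+02 8.91457366e-02 1.67968053e+02]
n 107 along 17.4 55.6
 side n 99 across [-3.7  1.5  6.7] x [21.  54.8]
n 65 along -52.3 20.6
 side n 37 across [1.4 4.3 7.8] x [-51.2 -20.7]
(625.5, 250.9, 24.4, 168.2) -> [ 0.1  0.1 -0.2] [-0.1 -0.4 21.2]
```

View pics/p1.png

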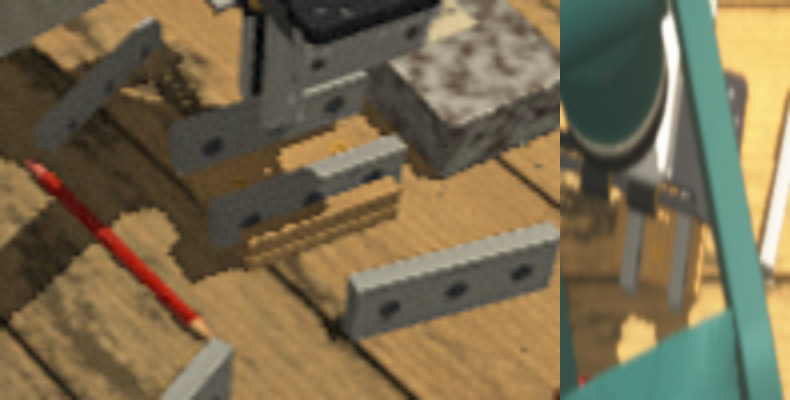

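The views show the bar held level over the empty groove (left crop ~ (270,120)), parallel to its mate. In the camera frame its centre is within a few tenths of a mm of the groove. I lower it.

>>> {"name": "arm_command", "arguments": {
  "targets": [0,0,0,0,0,7,0.9,0,0,0,0,0,11,0.9,0,0,0,0,0,14,0.9,0,0,0,0,0,17,0.9,0,0,0,0,0,19,0.9,0,0,0,0,0,19,0.9]
}}

```text
time: 4.65
tool_pos: [0.6252, 0.2517, 0.0252]
ee_rot: [3.14, 0.0, 2.932]
wrist_force: [1.8, 4.1, -2.3]
width: 0.0121
finger_force: 30.0
```

>>> {"name": "arm_command", "arguments": {
  "targets": [0,0,0,0,-0.5,0.5,0.9,0,0,0,0,-0.5,1,0.9,0,0,0,0,-0.5,1.2,0.9,0,0,0,0,-0.5,1.2,0.9]
}}

```text
time: 5.05
tool_pos: [0.6253, 0.2516, 0.0252]
ee_rot: [3.139, 0.001, 2.932]
wrist_force: [-0.4, 6.3, 1.0]
width: 0.0113
finger_force: 30.0
```

>>> {"name": "arm_command", "arguments": {
  "targets": [0,0,0,0,1,0,0.9,0,0,0,0,1,0.7,0.9,0,0,0,0,1,1.4,0.9,0,0,0,0,1,1.4,0.9]
}}

```text
time: 5.45
tool_pos: [0.6254, 0.2516, 0.0244]
ee_rot: [3.141, 0.001, 2.931]
wrist_force: [-1.8, 2.9, 5.5]
width: 0.0119
finger_force: 30.0
```

>>> {"name": "arm_command", "arguments": {
  "targets": [0,0,0,0,1,1,0.4,0,0,0,0,1,0.5,0.4,0,0,0,0,1,0.5,0.4,0,0,0,0,1,-15,0.4,0,0,0,0,1,-50,0.4,0,0,0,0,1,-90,0.3,0,0,0,0,1,-90,0.2]
}}

```text
time: 6.15
tool_pos: [0.6293, 0.2531, 0.1212]
ee_rot: [3.136, 0.012, 2.931]
wrist_force: [0.7, 0.1, 0.2]
width: 0.0363
finger_force: 0.0
```

```bash
python3 - <<'E'
from h import *; from bench import robot
o=robot.get_obs(); print(o["tool_pos"],np.degrees(o["ee_rot"])); plan(o,[(454.3,127.6,115,198),(636.5,123.7,115,161.2),(636.5,123.7,18,161.2)])
s=robot.snapshot("top")
for b in bars(s): print(*b)
held(s,o|dict(tool_pos=[.6254,.2516,.0244]),37)
E
```

```text
[0.62926992 0.25311642 0.1212384 ] [179.66462937   0.69056774 167.93029604]
(454.3, 127.6, 115, 198) -> [  0.1   0.8 -30.1] [ 144.9 -159.4    3.6]
(636.5, 123.7, 115, 161.2) -> [0.4 0.7 6.7] [ -34.1 -125.1    5.9]
(636.5, 123.7, 18, 161.2) -> [0.4 0.7 6.7] [ -32.9 -125.6  102.9]
[218. 128.] 98 343.3 [596.5 244.8] 55.2 12.7 -76.8
[236. 133.] 789 306.4 [598.8 223.1] 44.9 21.1 -44.3
[276. 130.] 67 459.4 [560.5 169.1] 23.1 0.8 15.0
[298. 150.] 319 40.5 [635.3 124.4] 113.5 13.5 -18.6
[233. 168.] 185 37.6 [602.5 255.2] 64.6 11.7 -12.0
[351. 243.] 385 49.5 [448.3  19.9] 109.2 12.7 -12.1
[251. 229.] 279 522.2 [453.7 190.4] 25.8 9.7 -63.6
[301. 249.] 103 493.2 [437.2 146.2] 34.0 1.0 22.2
[186. 262.] 243 61.5 [417.8 338.7] 65.8 19.4 0.9
n 165 along -7.3 55.4
 side n 94 across [-4.   1.3  6.4] x [21.1 54.6]
```

Seated: its top is at 37.6 mm, the same as its mate. On to bar_mid.

>>> {"name": "arm_command", "arguments": {
  "targets": [0,0,3.5,-18,-50,0,0.2,0,0,6.5,-36,-100,0,0.2,0,0,6.5,-36,-125,0,0.1,0,0,6.5,-36,-125,30,0.1,0,0,6.5,-36,-125,50,0.1,0,0,6.5,-36,-125,50,0.1,0,0,6.5,-36,-125,50,0.1]
}}

```text
time: 6.9
tool_pos: [0.6336, 0.1225, 0.0614]
ee_rot: [-3.14, -0.003, 2.818]
wrist_force: [-0.8, -0.9, 0.8]
width: 0.0424
finger_force: 0.0
```

```bash
python3 - <<'E'
from h import *; from bench import robot
o=robot.get_obs(); print(o["tool_pos"],np.degrees(o["ee_rot"])); plan(o,[(636.2,124,18,161.2)])
E
```

```text
[0.63356102 0.12249298 0.06138591] [-1.79911786e+02 -1.62485678e-01  1.61453445e+02]
(636.2, 124, 18, 161.2) -> [-0.1 -0.2  0.3] [-2.1  2.3 43.4]
```

>>> {"name": "arm_command", "arguments": {
  "targets": [0,0,0,-2,2,20,0.1,0,0,0,-2,2,38,0.1,0,0,0,-2,2,43,0.1,0,0,0,-2,2,43,0.1,0,0,0,-2,2,43,0.9,0,0,0,-2,2,43,0.9,0,0,0,-2,2,43,0.9,0,0,0,-2,2,43,0.9,0,0,0,-2,2,43,0.9]
}}

```text
time: 7.8
tool_pos: [0.6374, 0.1237, 0.0206]
ee_rot: [-3.142, 0.001, 2.818]
wrist_force: [-0.4, -0.2, 2.5]
width: 0.0116
finger_force: 30.0
```

```bash
python3 - <<'E'
from h import *; from bench import robot
s=robot.snapshot("top");o=robot.get_obs(); print(o["tool_pos"],np.degrees(o["ee_rot"])); held(s,o,40)
held(robot.snapshot("scene"),o,40)
plan(o,[(437.7,-22.5,90,167.8),(437.7,-22.5,50,167.8)])
E
```

```text
[0.63739939 0.12372485 0.02067822] [-1.79999597e+02  5.66195774e-02  1.61447984e+02]
n 105 along -4.5 52.3
 side n 64 across [-4.3  1.9  6. ] x [20.6 49.9]
n 114 along -6.6 55.5
 side n 64 across [-6.   0.4  7. ] x [20.9 55. ]
(437.7, -22.5, 90, 167.8) -> [-0.   0.1 -6.4] [ 142.7 -202.2  -69.5]
(437.7, -22.5, 50, 167.8) -> [-0.   0.1 -6.4] [ 142.8 -202.2  -29.5]
```

>>> {"name": "arm_command", "arguments": {
  "targets": [0,0,0,0,0,-20,0.9,0,0,0,0,0,-50,0.9,0,0,0,0,0,-75,0.9,0,0,-2,25,-35,-75,0.9,0,0,-4,50,-70,-75,0.9,0,0,-6,75,-106,-75,0.9,0,0,-6.5,100,-142,-75,0.9,0,0,-6.5,125,-177,-75,0.9,0,0,-6.5,142.5,-202,-75,0.9,0,0,-6.5,142.5,-202,-75,0.9,0,0,-6.5,142.5,-202,-50,0.9,0,0,-6.5,142.5,-202,-35,0.9,0,0,-6.5,142.5,-202,-29.5,0.9,0,0,-6.5,142.5,-202,-29.5,0.9,0,0,-6.5,142.5,-202,-29.5,0.9]
}}

```text
time: 9.4
tool_pos: [0.4383, -0.022, 0.0496]
ee_rot: [3.141, 0.0, 2.932]
wrist_force: [0.6, -0.6, -4.6]
width: 0.0121
finger_force: 30.0
```

```bash
cat > look.py <<'E'
import sys; from h import *; from bench import robot
x,y,z,a,top=map(float,sys.argv[1:])
s=robot.snapshot("top");t=robot.snapshot("scene");o=robot.get_obs(); print(o["tool_pos"],np.degrees(o["ee_rot"]),o["wrist_force"])
for v in(s,t): held(v,o,o["tool_pos"][2]*1000+top)
plan(o,[(x,y,z,a)])
E
python3 look.py 437.7 -22.3 29.5 167.8 19.4
```

```text
[ 0.43871885 -0.02215158  0.05029755] [1.79985713e+02 1.09350826e-01 1.67972850e+02] [-0.45286354 -0.04112636 -4.30972621]
n 103 along -54.7 54.0
 side n 69 across [-6.1 -0.6  4.7] x [33.2 53.5]
 side n 34 across [-6.  -0.1  5.1] x [-54.5 -44.7]
n 273 along -3.3 56.7
 side n 176 across [-5.9  0.2  6.1] x [20.6 55.8]
(437.7, -22.3, 29.5, 167.8) -> [0.  0.1 0.2] [ 1.  -0.4 20.8]
```

```bash
python3 - <<'E'
import pickle; from h import *
d=pickle.load(open("s0.pkl","rb"))
for nm,cx,cy,a in(("mid",442.4,-3,-12.1),("high",436.5,362,.9),("low",621.4,229.4,-11.9)):
  for n in d:
    P=world(d[n]).reshape(-1,3)*1000; q=P[:,:2]-[cx,cy]; c,s=np.cos(np.radians(a)),np.sin(np.radians(a))
    x=q@[c,s]; y=q@[-s,c]; k=(abs(x)<38)&(abs(y)<46); y,z=y[k],P[k,2]
    print(nm,n," ".join(f"{b}:{np.median(z[(y>=b-.75)&(y<b+.75)]):.0f}" if ((y>=b-.75)&(y<b+.75)).sum()>4 else f"{b}:-" for b in np.arange(-43.5,44,1.5)))
E
```

```text
mid top -43.5:0 -42.0:- -40.5:- -39.0:- -37.5:23 -36.0:23 -34.5:23 -33.0:23 -31.5:23 -30.0:23 -28.5:22 -27.0:16 -25.5:9 -24.0:8 -22.5:9 -21.0:9 -19.5:8 -18.0:9 -16.5:9 -15.0:10 -13.5:- -12.0:21 -10.5:23 -9.0:23 -7.5:23 -6.0:23 -4.5:23 -3.0:23 -1.5:23 0.0:22 1.5:23 3.0:22 4.5:22 6.0:23 7.5:23 9.0:22 10.5:23 12.0:23 13.5:- 15.0:- 16.5:47 18.0:48 19.5:48 21.0:49 22.5:48 24.0:49 25.5:48 27.0:49 28.5:37 30.0:23 31.5:23 33.0:23 34.5:23 36.0:23 37.5:23 39.0:22 40.5:22 42.0:8 43.5:-1
mid scene -43.5:0 -42.0:0 -40.5:0 -39.0:-0 -37.5:2 -36.0:13 -34.5:23 -33.0:24 -31.5:24 -30.0:24 -28.5:24 -27.0:24 -25.5:23 -24.0:- -22.5:- -21.0:- -19.5:10 -18.0:10 -16.5:10 -15.0:10 -13.5:10 -12.0:10 -10.5:15 -9.0:19 -7.5:24 -6.0:23 -4.5:24 -3.0:24 -1.5:24 0.0:24 1.5:24 3.0:24 4.5:24 6.0:24 7.5:24 9.0:24 10.5:24 12.0:24 13.5:24 15.0:24 16.5:23 18.0:34 19.5:37 21.0:50 22.5:50 24.0:50 25.5:50 27.0:50 28.5:50 30.0:50 31.5:48 33.0:- 34.5:- 36.0:- 37.5:- 39.0:- 40.5:- 42.0:- 43.5:-
high top -43.5:-2 -42.0:-1 -40.5:0 -39.0:-1 -37.5:9 -36.0:22 -34.5:21 -33.0:22 -31.5:22 -30.0:23 -28.5:22 -27.0:21 -25.5:24 -24.0:37 -22
[... 1082 characters left out ...]
:22 1.5:22 3.0:23 4.5:22 6.0:23 7.5:22 9.0:23 10.5:23 12.0:23 13.5:23 15.0:22 16.5:20 18.0:9 19.5:8 21.0:8 22.5:8 24.0:8 25.5:8 27.0:8 28.5:8 30.0:8 31.5:16 33.0:22 34.5:22 36.0:23 37.5:22 39.0:22 40.5:23 42.0:22 43.5:-
low scene -43.5:0 -42.0:0 -40.5:0 -39.0:-1 -37.5:1 -36.0:13 -34.5:13 -33.0:23 -31.5:24 -30.0:24 -28.5:24 -27.0:24 -25.5:24 -24.0:24 -22.5:29 -21.0:30 -19.5:37 -18.0:37 -16.5:38 -15.0:38 -13.5:38 -12.0:38 -10.5:37 -9.0:- -7.5:- -6.0:- -4.5:- -3.0:- -1.5:- 0.0:- 1.5:25 3.0:25 4.5:24 6.0:24 7.5:24 9.0:24 10.5:24 12.0:24 13.5:24 15.0:24 16.5:24 18.0:22 19.5:- 21.0:- 22.5:- 24.0:- 25.5:- 27.0:- 28.5:12 30.0:11 31.5:15 33.0:17 34.5:18 36.0:23 37.5:24 39.0:24 40.5:24 42.0:24 43.5:23
```

```bash
python3 - <<'E'
import pickle; from h import *
s=pickle.load(open("s0.pkl","rb"))["top"]
P=world(s)
for u,v in((230,156),(238,158),(376,249),(164,250)): print(P[v,u].round(4),ray(s,(u,v),P[v,u,2])[0].round(4),s["range_z"][v,u])
print(s["fx"],s["fy"])
a=np.radians(-11.9);q=P[...,:2]*1000-[621.4,229.4]; x=q@[np.cos(a),np.sin(a)];y=q@[-np.sin(a),np.cos(a)]
for v in(150,160,170): print([(u,int(x[v,u]),round(float(y[v,u]),1),round(float(P[v,u,2]*1000))) for u in range(226,270,2)])
E
```

```text
[0.6294 0.2626 0.0221] [0.6294 0.2626 0.0221] 0.8785019
[0.6282 0.2472 0.0078] [0.6282 0.2472 0.0078] 0.89265585
[ 0.4356 -0.0363  0.0234] [ 0.4356 -0.0363  0.0234] 0.861309
[0.4352 0.3958 0.0224] [0.4352 0.3958 0.0224] 0.86041486
422.3410074269078 422.3410074269078Traceback (most recent call last):
  File "<stdin>", line 7, in <module>
ValueError: cannot convert float NaN to integer
```

```bash
python3 - <<'E'
import pickle; from h import *
s=pickle.load(open("s0.pkl","rb"))["top"]
P=world(s)
for cx,cy,an,rows,us in((621.4,229.4,-11.9,(155,165),range(222,274)),(442.4,-3,-12.1,(240,252),range(334,386))):
  a=np.radians(an);q=P[...,:2]*1000-[cx,cy]; y=q@[-np.sin(a),np.cos(a)]
  for v in rows: print(v,*[(u,float(y[v,u].round(1)),float((P[v,u,2]*1000).round())) for u in us])
E
```

```text
155 (222, 54.6, 0.0) (223, 52.7, -1.0) (224, 50.8, -2.0) (225, 48.5, -1.0) (226, 46.4, -1.0) (227, 40.8, 22.0) (228, 38.6, 22.0) (229, 36.9, 21.0) (230, 34.5, 23.0) (231, 32.4, 23.0) (232, 30.9, 20.0) (233, 30.9, 5.0) (234, 28.4, 9.0) (235, 26.4, 8.0) (236, 24.4, 8.0) (237, 22.4, 7.0) (238, 20.2, 8.0) (239, 17.9, 9.0) (240, 14.3, 22.0) (241, 12.3, 21.0) (242, 10.2, 21.0) (243, 8.1, 22.0) (244, 6.0, 23.0) (245, 4.4, 19.0) (246, 2.1, 21.0) (247, 0.2, 20.0) (248, -1.8, 20.0) (249, -4.3, 24.0) (250, -6.4, 25.0) (251, -8.5, 25.0) (252, -10.2, 22.0) (253, -13.8, 39.0) (254, -15.4, 34.0) (255, -17.7, 37.0) (256, -19.7, 38.0) (257, -21.5, 35.0) (258, -23.8, 38.0) (259, -23.8, 14.0) (260, -26.5, 23.0) (261, -28.6, 23.0) (262, -30.5, 22.0) (263, -32.6, 22.0) (264, -34.7, 23.0) (265, -36.6, 21.0) (266, -37.3, 0.0) (267, -39.1, -4.0) (268, -41.3, -2.0) (269, -43.5, -1.0) (270, -45.6, 1.0) (271, -47.6, -2.0) (272, -49.7, -1.0) (273, -51.8, -2.0)
165 (222, 49.7, 2.0) (223, 48.3, -2.0) (224, 42.4, 22.0) (225, 40.9, 18.0) (226, 37.9, 25.0) (227, 36.3, 22.0) (228, 33.6, 26.0) (229, 32.1, 23.0) (230, 
[... 1990 characters left out ...]
7.2, 50.0) (348, 24.5, 45.0) (349, 23.0, 48.0) (350, 21.3, 49.0) (351, 19.3, 49.0) (352, 17.6, 50.0) (353, 11.0, 25.0) (354, 8.6, 22.0) (355, 6.6, 23.0) (356, 4.2, 20.0) (357, 2.6, 22.0) (358, 0.8, 23.0) (359, -0.8, 25.0) (360, -2.8, 25.0) (361, -5.6, 21.0) (362, -7.7, 21.0) (363, -9.5, 22.0) (364, -12.0, 19.0) (365, -16.2, 9.0) (366, -18.2, 9.0) (367, -20.6, 7.0) (368, -22.6, 7.0) (369, -24.4, 8.0) (370, -26.2, 9.0) (371, -26.9, 16.0) (372, -27.5, 22.0) (373, -29.2, 23.0) (374, -31.0, 24.0) (375, nan, nan) (376, -35.4, 22.0) (377, -37.8, 20.0) (378, -44.6, 0.0) (379, -46.8, -0.0) (380, -48.9, -0.0) (381, -51.3, -2.0) (382, -52.9, 0.0) (383, -55.6, -3.0) (384, -57.2, -1.0) (385, -59.6, -2.0)
```

The depth profile puts groove_mid about 1 mm to -y of the held bar. I lower with a -0.7 mm correction.

>>> {"name": "arm_command", "arguments": {
  "targets": [0,0,0,0,-0.7,6,0.9,0,0,0,0,-0.7,10,0.9,0,0,0,0,-0.7,13,0.9,0,0,0,0,-0.7,16,0.9,0,0,0,0,-0.7,18,0.9,0,0,0,0,-0.7,19,0.9,0,0,0,0,-0.7,19,0.9]
}}

```text
time: 10.2
tool_pos: [0.4375, -0.0228, 0.0302]
ee_rot: [3.141, -0.0, 2.931]
wrist_force: [-0.8, 0.5, -5.1]
width: 0.0115
finger_force: 30.0
```

Free entry, no side force. Press to the floor.

>>> {"name": "arm_command", "arguments": {
  "targets": [0,0,0,0,0,0.7,0.9,0,0,0,0,0,1.4,0.9,0,0,0,0,0,2,0.9,0,0,0,0,0,2,0.9]
}}

```text
time: 10.6
tool_pos: [0.4377, -0.0228, 0.0299]
ee_rot: [3.142, 0.0, 2.932]
wrist_force: [-4.3, 1.9, 6.3]
width: 0.0119
finger_force: 30.0
```

>>> {"name": "arm_command", "arguments": {
  "targets": [0,0,0,0,0,-0.5,0.4,0,0,0,0,0,-0.5,0.4,0,0,0,0,0,-0.5,0.4,0,0,0,0,0,-15,0.4,0,0,0,0,0,-50,0.4,0,0,0,0,0,-80,0.3,0,0,0,0,0,-80,0.2,0,0,0,0,0,-80,0.1]
}}

```text
time: 11.4
tool_pos: [0.4382, -0.023, 0.1089]
ee_rot: [3.142, 0.002, 2.931]
wrist_force: [0.5, -0.9, -0.9]
width: 0.0409
finger_force: 0.0
```

```bash
python3 - <<'E'
from h import *; from bench import robot
o=robot.get_obs(); print(o["tool_pos"],np.degrees(o["ee_rot"])); s=robot.snapshot("top")
held(s,o|dict(tool_pos=[.4377,-.0228,.03]),49)
print(bars(s)); plan(o,[(454.3,127.2,100,198)])
E
```

```text
[ 0.43820184 -0.02303622  0.10890869] [1.79996310e+02 1.17170452e-01 1.67955600e+02]
n 69 along 30.4 53.4
 side n 69 across [-5.8 -0.5  5.1] x [30.9 53. ]
[(array([235., 158.]), np.int32(305), np.float64(37.7), array([623.9, 250.7]), 109.1, 12.1, -12.3), (array([254., 160.]), np.int32(319), np.float64(37.5), array([618.1, 211. ]), 109.6, 11.7, -11.8), (array([185., 175.]), np.int32(305), np.float64(16.5), array([591.5, 356.1]), 109.2, 12.4, 18.3), (array([297., 240.]), np.int32(361), np.float64(52.7), array([454. , 126.6]), 108.2, 11.9, 18.0), (array([359., 228.]), np.int32(533), np.float64(249.6), array([464.5,  33.4]), 53.3, 37.1, 80.3), (array([186., 248.]), np.int32(516), np.float64(60.9), array([439.2, 343. ]), 108.7, 11.7, 0.8), (array([346., 264.]), np.int32(73), np.float64(49.5), array([406.4,  29.8]), 19.7, 11.8, -1.1), (array([368., 269.]), np.int32(84), np.float64(49.8), array([396.7, -13.3]), 22.6, 11.6, -12.7)]
(454.3, 127.2, 100, 198) -> [ -0.    0.1 -30. ] [ 15.6 150.3   8.9]
```

Both are seated and flush within 3 mm. On to bar_high.

>>> {"name": "arm_command", "arguments": {
  "targets": [0,0,-8,4,40,0,0.1,0,0,-16,8,80,0,0.1,0,0,-24,12,120,0,0.1,0,0,-30,15.5,150.5,0,0.1,0,0,-30,15.5,150.5,0,0.1,0,0,-30,15.5,150.5,20,0.1,0,0,-30,15.5,150.5,35,0.1,0,0,-30,15.5,150.5,35,0.1,0,0,-30,15.5,150.5,35,0.1]
}}

```text
time: 12.35
tool_pos: [0.4531, 0.1267, 0.0724]
ee_rot: [3.141, -0.003, -2.83]
wrist_force: [-0.0, 0.4, 0.4]
width: 0.0419
finger_force: 0.0
```

```bash
python3 - <<'E'
from h import *; from bench import robot
o=robot.get_obs(); print(o["tool_pos"],np.degrees(o["ee_rot"])); plan(o,[(454.3,127.2,20,198)])
E
```

```text
[0.45306882 0.12672243 0.07240665] [ 1.79993031e+02 -1.43512984e-01 -1.62122095e+02]
(454.3, 127.2, 20, 198) -> [ 0.  -0.1 -0.1] [-1.4  0.1 52.4]
```

>>> {"name": "arm_command", "arguments": {
  "targets": [0,0,0,-1.5,0,25,0.1,0,0,0,-1.5,0,45,0.1,0,0,0,-1.5,0,52.5,0.1,0,0,0,-1.5,0,52.5,0.1,0,0,0,-1.5,0,52.5,0.9,0,0,0,-1.5,0,52.5,0.9,0,0,0,-1.5,0,52.5,0.9,0,0,0,-1.5,0,52.5,0.9,0,0,0,-1.5,0,52.5,0.9]
}}

```text
time: 13.25
tool_pos: [0.4558, 0.128, 0.0216]
ee_rot: [-3.141, 0.001, -2.828]
wrist_force: [-0.3, -0.3, 3.4]
width: 0.0119
finger_force: 30.0
```

```bash
python3 look.py 438 387 110 180.9 32
python3 - <<'E'
from h import *; from bench import robot
plan(robot.get_obs(),[(438,387,50,180.9)])
E
```

```text
[0.45579615 0.12803187 0.02157957] [-1.79981629e+02  7.48368834e-02 -1.62043419e+02] [-0.43186754 -0.59419012  2.81732518]
n 1 along 56.2 56.2
n 209 along -43.5 59.0
 side n 118 across [-5.9 -0.   5.5] x [20.6 58.2]
 side n 12 across [1.4 3.8 5.8] x [-43.3 -34.7]
(438.0, 387.0, 110.0, 180.9) -> [-0.   0.1 17.1] [-63.  251.8 -88.4]
(438, 387, 50, 180.9) -> [-0.   0.1 17.1] [-62.9 251.8 -28.4]
```

>>> {"name": "arm_command", "arguments": {
  "targets": [0,0,0,0,0,-20,0.9,0,0,0,0,0,-55,0.9,0,0,0,0,0,-85,0.9,0,0,4,-10,39,-85,0.9,0,0,8,-20,77,-85,0.9,0,0,12,-30,116,-85,0.9,0,0,17,-40,154,-85,0.9,0,0,17,-50,193,-85,0.9,0,0,17,-60,232,-85,0.9,0,0,17,-65,251,-85,0.9,0,0,17,-65,251,-85,0.9,0,0,17,-65,251,-85,0.9,0,0,17,-65,251,-60,0.9,0,0,17,-65,251,-40,0.9,0,0,17,-65,251,-30,0.9,0,0,17,-65,251,-28.5,0.9,0,0,17,-65,251,-28.5,0.9,0,0,17,-65,251,-28.5,0.9]
}}

```text
time: 15.15
tool_pos: [0.4406, 0.3871, 0.0508]
ee_rot: [3.14, 0.002, -3.125]
wrist_force: [-0.0, 1.2, -5.3]
width: 0.0116
finger_force: 30.0
```

```bash
python3 look.py 440 387 30 180.9 31
```

```text
[0.44055122 0.38731323 0.05090694] [ 1.79909482e+02  1.29485523e-01 -1.79048139e+02] [-0.24481247  0.51674166 -5.11058279]
n 39 along -51.8 -40.1
 side n 39 across [-2.8  3.   6.8] x [-51.8 -40.2]
n 40 along -45.7 59.5
 side n 17 across [-7.3  3.9  7.6] x [44.4 59.1]
(440.0, 387.0, 30.0, 180.9) -> [0.1 0.1 0.1] [ 0.6 -0.3 20.9]
```

```bash
python3 - <<'E'
import pickle; from h import *
s=pickle.load(open("s0.pkl","rb"))["top"]; P=world(s)*1000
a=np.radians(.9); z=np.median(np.stack([P[v,155:208,2] for v in range(238,262)]),0); yy=np.median(np.stack([(P[v,155:208,:2]-[436.5,362])@[-np.sin(a),np.cos(a)] for v in range(238,262)]),0)
print(*[(155+i,round(float(yy[i]),1),round(float(z[i]))) for i in range(53)])
E
```

```text
Traceback (most recent call last):
ValueError: cannot convert float NaN to integer
```

```bash
python3 - <<'E'
import pickle; from h import *
s=pickle.load(open("s0.pkl","rb"))["top"]; P=world(s)*1000
a=np.radians(.9); q=(P[238:262,155:208,:2]-[436.5,362])@[-np.sin(a),np.cos(a)]
for i in range(53): print(155+i,np.nanmedian(q[:,i]).round(1),np.nanmedian(P[238:262,155+i,2]).round(),end="; ")
E
```

```text
155 307.2 -881.0; 156 56.9 -2.0; 157 54.6 -1.0; 158 52.4 -1.0; 159 50.3 -1.0; 160 42.1 22.0; 161 40.2 22.0; 162 38.0 22.0; 163 35.8 23.0; 164 33.7 23.0; 165 32.0 22.0; 166 31.5 16.0; 167 31.2 9.0; 168 29.2 9.0; 169 27.1 9.0; 170 25.1 8.0; 171 23.1 8.0; 172 20.9 8.0; 173 15.8 21.0; 174 13.5 22.0; 175 11.4 23.0; 176 9.6 22.0; 177 7.3 23.0; 178 5.4 22.0; 179 3.4 22.0; 180 1.3 22.0; 181 -0.6 22.0; 182 -2.9 23.0; 183 -12.9 60.0; 184 -15.0 60.0; 185 -17.0 60.0; 186 -19.0 61.0; 187 -20.8 60.0; 188 -22.8 60.0; 189 -23.9 56.0; 190 -23.9 46.0; 191 -23.8 36.0; 192 -23.9 27.0; 193 -23.9 16.0; 194 -27.0 21.0; 195 -29.4 23.0; 196 -31.2 22.0; 197 -33.3 22.0; 198 -35.4 23.0; 199 -37.1 21.0; 200 -37.1 9.0; 201 -37.4 -1.0; 202 -39.5 -1.0; 203 -41.6 -1.0; 204 -43.6 -2.0; 205 -45.8 -1.0; 206 -47.8 -1.0; 207 -49.8 -2.0;
```

Groove_high is at camera y 385.9, with the bar at about 385.1. I lower with +0.7 mm.

>>> {"name": "arm_command", "arguments": {
  "targets": [0,0,0,0,0.7,6,0.9,0,0,0,0,0.7,10,0.9,0,0,0,0,0.7,13,0.9,0,0,0,0,0.7,16,0.9,0,0,0,0,0.7,18,0.9,0,0,0,0,0.7,19,0.9,0,0,0,0,0.7,19,0.9]
}}

```text
time: 15.95
tool_pos: [0.441, 0.3886, 0.0437]
ee_rot: [3.138, 0.006, -3.124]
wrist_force: [-16.6, -12.5, 42.5]
width: 0.0119
finger_force: 30.0
```

>>> {"name": "arm_command", "arguments": {
  "targets": [0,0,0,0,0,-10,0.9,0,0,0,0,0,-19,0.9,0,0,0,0,0,-24,0.9,0,0,0,0,0,-24,0.9,0,0,0,0,0,-24,0.9]
}}

```text
time: 16.45
tool_pos: [0.4392, 0.3871, 0.0528]
ee_rot: [-3.14, -0.002, -3.125]
wrist_force: [0.5, 0.3, -5.7]
width: 0.0118
finger_force: 30.0
```

```bash
python3 look.py 440 387 30 180.9 31
python3 - <<'E'
from h import *; from bench import robot
s=robot.snapshot("scene");t=robot.snapshot("top")
a=cv2.resize(s["color"][125:225,150:290,::-1],None,fx=4,fy=4,interpolation=2); b=cv2.resize(t["color"][190:290,150:200,::-1],None,fx=4,fy=4,interpolation=2)
cv2.imwrite("pics/p3.png",np.hstack([a,b]))
# bar end / groove as seen from above, row by row
P=world(t)*1000
for v in range(262,278,3): print(v,*[(u,*P[v,u].round(0).astype(int)) for u in range(160,192) if np.isfinite(P[v,u,2]) and P[v,u,2]>3 and P[v,u,2]<100])
E
```

```text
[0.43907767 0.38708307 0.05279421] [-1.79916957e+02 -1.28601186e-01 -1.79043020e+02] [-0.88094033  0.1032784  -5.26486871]
n 42 along -51.2 -39.6
 side n 42 across [-4.3  2.3  7.1] x [-51.2 -39.6]
n 59 along -10.8 58.9
 side n 32 across [-6.9  0.   8.2] x [22.6 58. ]
(440.0, 387.0, 30.0, 180.9) -> [-0.1 -0.1  0.1] [-1.  -0.1 22.8]
262
265 (166, np.int64(406), np.int64(380), np.int64(65)) (167, np.int64(406), np.int64(380), np.int64(59)) (168, np.int64(406), np.int64(380), np.int64(51)) (169, np.int64(406), np.int64(380), np.int64(43)) (170, np.int64(405), np.int64(379), np.int64(38)) (171, np.int64(404), np.int64(385), np.int64(8)) (172, np.int64(404), np.int64(382), np.int64(8)) (173, np.int64(405), np.int64(378), np.int64(19)) (174, np.int64(405), np.int64(375), np.int64(22)) (175, np.int64(405), np.int64(373), np.int64(21)) (176, np.int64(405), np.int64(370), np.int64(24)) (177, np.int64(405), np.int64(369), np.int64(22)) (178, np.int64(405), np.int64(366), np.int64(24)) (179, np.int64(405), np.int64(365), np.int64(23))
268 (168, np.int64(400), np.int64(380), np.int64(51)) (169, n
[... 1302 characters left out ...]
p.int64(395), np.int64(344), np.int64(62)) (186, np.int64(394), np.int64(343), np.int64(57)) (187, np.int64(395), np.int64(340), np.int64(62)) (188, np.int64(395), np.int64(338), np.int64(62)) (189, np.int64(394), np.int64(338), np.int64(54)) (190, np.int64(394), np.int64(338), np.int64(45)) (191, np.int64(393), np.int64(338), np.int64(33))
274 (183, np.int64(389), np.int64(348), np.int64(61)) (184, np.int64(389), np.int64(345), np.int64(64)) (185, np.int64(389), np.int64(344), np.int64(59)) (186, np.int64(389), np.int64(342), np.int64(61)) (187, np.int64(389), np.int64(341), np.int64(59)) (189, np.int64(388), np.int64(338), np.int64(52)) (190, np.int64(388), np.int64(338), np.int64(43))
277
```

View pics/p3.png

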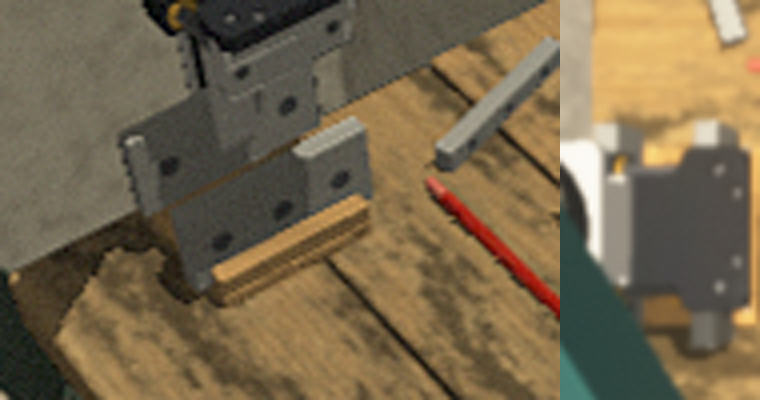

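The views show the bar (left crop 160,150) over the groove. Its side face is at camera y 380.0, so its centre is at 386.0 at the present pose, already centred. My +0.7 mm put it onto the land. I lower straight from here, in stages.

>>> {"name": "arm_command", "arguments": {
  "targets": [0,0,0,0,0,5,0.9,0,0,0,0,0,8,0.9,0,0,0,0,0,10,0.9,0,0,0,0,0,12,0.9,0,0,0,0,0,13,0.9,0,0,0,0,0,13,0.9]
}}

```text
time: 17.25
tool_pos: [0.4395, 0.3875, 0.0438]
ee_rot: [3.141, 0.0, -3.125]
wrist_force: [-5.6, -3.7, 5.7]
width: 0.012
finger_force: 30.0
```

>>> {"name": "arm_command", "arguments": {
  "targets": [0,0,0,0,-0.4,0,0.9,0,0,0,0,-0.8,0,0.9,0,0,0,0,-1.2,0,0.9,0,0,0,0,-1.2,0,0.9]
}}

```text
time: 17.65
tool_pos: [0.4396, 0.3872, 0.0437]
ee_rot: [3.139, 0.001, -3.125]
wrist_force: [-4.9, -1.6, 5.2]
width: 0.0122
finger_force: 30.0
```

>>> {"name": "arm_command", "arguments": {
  "targets": [0,0,0,0,-0.5,-0.5,0.9,0,0,0,0,-1,-0.5,0.9,0,0,0,0,-1,1,0.9,0,0,0,0,-1,1,0.9]
}}

```text
time: 18.05
tool_pos: [0.4403, 0.3858, 0.0394]
ee_rot: [3.14, 0.001, -3.125]
wrist_force: [0.9, 3.0, -4.6]
width: 0.012
finger_force: 30.0
```

It has dropped into the groove at y 385.8. I continue down.

>>> {"name": "arm_command", "arguments": {
  "targets": [0,0,0,0,0.3,2,0.9,0,0,0,0,0.3,4,0.9,0,0,0,0,0.3,6,0.9,0,0,0,0,0.3,8,0.9,0,0,0,0,0.3,8,0.9]
}}

```text
time: 18.55
tool_pos: [0.4397, 0.3859, 0.032]
ee_rot: [3.141, -0.0, -3.125]
wrist_force: [1.2, 3.7, -6.1]
width: 0.0119
finger_force: 30.0
```

>>> {"name": "arm_command", "arguments": {
  "targets": [0,0,0,0,0.3,1,0.9,0,0,0,0,0.3,2,0.9,0,0,0,0,0.3,3,0.9,0,0,0,0,0.3,3,0.9]
}}

```text
time: 18.95
tool_pos: [0.4397, 0.386, 0.0304]
ee_rot: [3.141, 0.0, -3.125]
wrist_force: [-1.9, 1.6, 3.3]
width: 0.0118
finger_force: 30.0
```

>>> {"name": "arm_command", "arguments": {
  "targets": [0,0,0,0,0.2,0.5,0.9,0,0,0,0,0.2,1,0.9,0,0,0,0,0.2,1,0.9]
}}

```text
time: 19.25
tool_pos: [0.4398, 0.386, 0.0304]
ee_rot: [-3.141, 0.001, -3.125]
wrist_force: [-3.5, -0.0, 7.9]
width: 0.0118
finger_force: 30.0
```

```bash
python3 look.py 440 387 30 180.9 31
python3 - <<'E'
from h import *; from bench import robot
P=world(robot.snapshot("scene"))*1000; m=np.isfinite(P[...,2])&(P[...,0]>370)&(P[...,0]<505)&(P[...,1]>374)&(P[...,1]<398)
q=P[m]
for x0 in range(380,500,10):
    k=q[abs(q[:,0]-x0)<5]; print(x0,np.sort(k[k[:,2]<75][:,2])[-6:].round() if len(k) else"")
E
```

```text
[0.43977954 0.38597617 0.03041385] [-1.79998085e+02  3.27008515e-02 -1.79038090e+02] [-3.28267573  0.50833586  7.12518235]
n 37 along -52.0 -40.1
 side n 37 across [-3.8  2.1  7.9] x [-51.9 -40.2]
n 48 along -9.5 59.6
 side n 26 across [-7.9  0.5  7.2] x [23.3 58.8]
(440.0, 387.0, 30.0, 180.9) -> [-0.   0.   0.1] [-0.2  1.   0.4]
380 [60. 60. 61. 61. 62. 63.]
390 [62. 62. 62. 63. 63. 63.]
400 [62. 62. 62. 62. 63. 64.]
410 [63. 63. 63. 63. 63. 65.]
420 [63. 63. 63. 63. 64. 64.]
430 [72. 73. 74. 74. 74. 75.]
440 [63. 70. 73. 74.]
450 [46.]
460 [50. 50. 51. 51. 52. 52.]
470 [48. 49. 50. 51. 53. 53.]
480 [49. 50. 50. 51. 51. 53.]
490 [46. 48. 49. 51. 52. 52.]
```

>>> {"name": "arm_command", "arguments": {
  "targets": [0,0,0,0,0,-1,0.4,0,0,0,0,0,-1,0.4,0,0,0,0,0,-1,0.4,0,0,0,0,0,-15,0.4,0,0,0,0,0,-50,0.4,0,0,0,0,0,-90,0.4,0,0,0,0,0,-130,0.4,0,0,0,100,50,-170,0.4,0,0,0,200,100,-170,0.4,0,0,0,200,100,-170,0.4,0,0,0,200,100,-170,0.4,0,0,0,200,100,-170,0.4,0,0,0,200,100,-170,0.4]
}}

```text
time: 20.7
tool_pos: [0.2352, 0.4844, 0.2004]
ee_rot: [3.139, 0.001, -3.119]
wrist_force: [0.7, -0.3, -0.8]
width: 0.028
finger_force: 0.0
```

```bash
python3 - <<'E'
from h import *; from bench import robot
s=robot.snapshot("top")
for b in bars(s): print(*b)
cv2.imwrite("pics/end.png",cv2.resize(s["color"][110:320,140:420,::-1],None,fx=2.8,fy=2.8))
E
```

```text
[235. 157.] 300 37.6 [623.7 250.8] 108.0 11.9 -12.3
[254. 160.] 313 37.6 [617.9 211.2] 109.2 11.6 -11.6
[186. 175.] 295 16.5 [590.9 355.8] 109.2 12.1 18.4
[351. 243.] 366 49.5 [448.3  20.1] 108.4 12.5 -12.2
[165. 249.] 561 60.7 [437.4 383.9] 108.7 11.7 1.1
[186. 248.] 521 61.2 [439.2 343. ] 108.7 11.7 0.8
[372. 248.] 374 49.7 [438.3 -22.3] 108.6 12.9 -12.0
```

View pics/end.png

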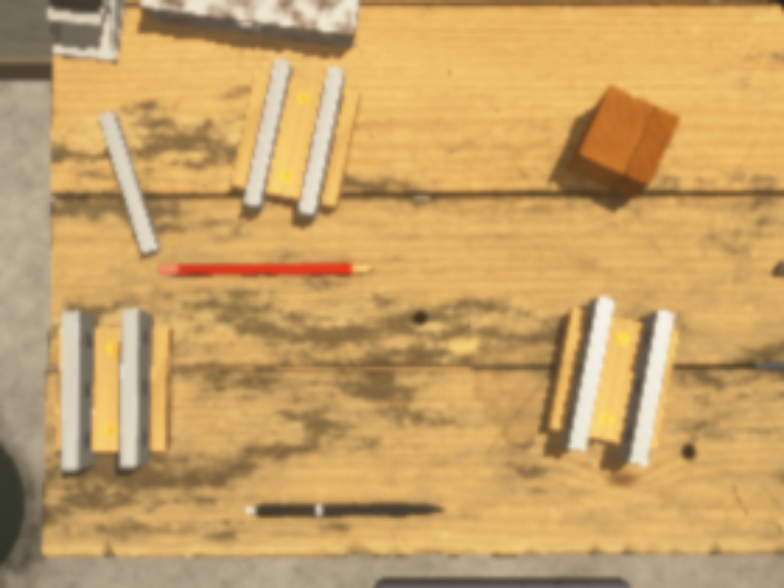

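The picture shows pairs in all three stands, left (70-150,390), centre (265-320,140) and right (590-650,380). Each pair matches in height within 0.5 mm and is flush within 3 mm. The odd bar, block, pencil and pen have not moved.

```bash
python3 -c "
from bench import robot
print(robot.close_job())"
```

```text
the job is handed in; nothing more can be done
None
```

All three partners are seated beside their mates (tops within 0.5 mm, ends flush within 3 mm by camera), bystanders unmoved; bar_high first caught the stand top, reading about 42 N at the wrist, before going in on the next try; job handed in at about 21 s, verdict not shown.

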